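# Index the banding wheel

### The arm

A 7-joint arm with a two-finger parallel gripper is mounted at the origin on the work surface. World frame = base frame: x ahead of the robot, y to its left, z up, the work surface at z = 0. Lengths are in m, angles in rad, forces in N, time in s.
With the tool pointing down it reaches from about 0.425 to 0.8 m from the base axis. Payload 8.3 kg.
Tool frame: the origin (TCP) lies at the very end of the fingers, on their centre line; the grasp point (between the pads) lies bot.tcp_to_grasp behind it (bot.tcp_to_grasp is the distance from the TCP to the grasp point, in m); z points along the fingers, y is the line along which they close (so a half turn about z gives the same grasp; the last joint's range is limited). The gripper opens to 85 mm and grips with 20 to 120 N. Pads are 22 mm wide; open, the fingers measure 114 mm over their backs; the gripper's body (76 mm by 85 mm) begins 54 mm behind the grasp point. The pads swing forward as they close: fully open they stand 13 mm farther back than shut.
Start: joints at [-0.063, 0.383, 0.016, 1.37, -0.006, 1.388, -0.046], TCP at [0.625, 0, 0.231] pointing down, gripper open.
Joint ranges: [-2.95, 2.95], [-0.25, 2.06], [-1.52, 1.56], [0.18, 2.33], [-1.44, 4.58], [0.02, 2.06], [-3.01, 3.01]. Speed limits (rad/s): [2.39, 2.39, 3.01, 3.01, 3.14, 3.14, 3.14].

### API

Orientations are given as a unit quaternion [x, y, z, w].
In Python, from workcell import bot, viewer, status gives the robot as it stands (bot), with the cameras (viewer) and the readings (status).
- The arm moves only by the shell command python3 nudge.py 'ROWS' [OPENING]. ROWS is a JSON list of rows, 1 to 8 of them, each an object with the fields d (a list: dx, dy, dz in m), turn (a turn about the tool's z in rad); a field left out counts as zero; each row is the pose to reach, as a shift and turn from the pose commanded when the command began, along the tool's axes at that moment; what a row does not reach only later rows make up. A row lasts 1/12 s, in which the tool goes at most 0.0417 m and 0.125 rad, less where a joint would pass 70% of its speed; a pose out of reach is approached as far as the arm can. OPENING is the finger opening in m, set as the command begins (- or left out keeps the last). The fingers move at their own pace and stop on an object; the grip force is fixed at half the most. Time passes only in rows, so rows that do not move let the fingers close. It prints the time, the measured TCP pose, the force, the opening and the grip force at its end. Input that does not fit is refused with a message, and nothing moves.
- status.observe(): the state, without advancing time (a new reading comes with each control period).
- viewer.read_camera(name): name is "scene" or "side" or "wrist"; returns the picture (480x640x3 uint8, red, green, blue); there is no depth.
- viewer.camera_params(name): a dict with "fx", "fy", "cx", "cy" (pixels), "origin" and "rotation" of the camera in the world; the wrist camera has in their place "T_tool_cam" (4x4, takes a point from camera to tool coordinates, whose origin is the TCP and whose axes are the flange's). Camera axes: x right, y down, z forward; pixel columns grow to the right and rows downward; lengths in m; the calibration is good to about 2 mm. A picture is of the moment at which its call begins: read the wrist's pose just before it. camera_params takes no time and is no camera call.
- bot.hand_in(): hands the job in; it is judged then, once.
The state is a dict: "clock": time; "joints": joint angles; "qvel": joint speeds; "tau": joint torques, N m; "tcp_pos": TCP position; "tcp_rot": TCP orientation; "ft_force": force on the tool from outside, world axes, zero at the start; "ft_torque": the same for the moment, N m; "width": finger opening in m; "grasp_force": force on a finger pad.
Only numpy, scipy, OpenCV 4.12 (cv2) and the standard library are available. Lean on these libraries where they do the work, as an engineer would, in place of code of your own. Each camera call takes 0.05 s, during which the arm holds its last target. There are 200 camera calls.

### The job

On the banding wheel, push the red lever round with your fingertips until the white line along it stands over the middle of the yellow clip on the scale, and leave it there. Then press the blue lock pin beside the wheel all the way down. The bowl must stay standing in the middle of the wheel, the yellow clip must stay where it is, and everything else on the table is to be left alone.

Things in the scene. Friction and masses are not known exactly. Their poses are not given: they have to be found in the camera images.
- wheel_base: Dark steel foot of the banding wheel, a disc of 118 mm radius, 30 mm high, fixed to the table; origin under its centre, on the wheel's vertical axis; x points to the middle of the white scale (ticks every 0.1 rad, -1.1 to 1.1), z up. At 1.75 rad anticlockwise from x a lug 44 mm wide, 30 mm high, reaching 165 mm from the axis, carries the lock pin.
- wheel_axis (a point): Point on the wheel's vertical axis at the top of the aluminium wheel head (head: 85 mm radius, top 46 mm above the table).
- wheel_lever (a joint): Angle of the wheel head and its red lever about the vertical axis, rad, anticlockwise from above is positive; 0 when the lever lies along the foot's x axis, stops at -1.15 and 1.15. It starts clockwise of the clip, by 0.35 to 1.75 rad. Friction (about 0.2 N m, so 1.4 N at the knob) holds it wherever it is left.
- lever_line (a point): Point on the white line along the lever's top, 114 mm from the axis, 44 mm above the table. The lever is a flat red bar 8 mm wide and 8 mm thick (36 to 44 mm above the table) that passes over the scale and over the clip.
- lever_knob (a point): Centre of the top of the upright red knob at the lever's outer end: a post 15 mm in diameter, 145 mm from the axis, standing from 36 to 95 mm above the table. Push on its side.
- clip_mid (a point): Middle of the top of the yellow clip, 114 mm from the axis, 34 mm above the table. The clip is 22 mm wide along the arc and reaches from 104 to 126 mm from the axis; it sits stiffly on the scale's rim and the lever passes 2 mm above it.
- lock_pin (a joint): How far the lock pin has been pressed down, m: 0 up (as at the start), 0.010 fully down. It moves against about 4 N of friction and stays where it is left (no spring).
- pin_top (a point): Centre of the top of the blue lock pin, a round button 24 mm in diameter standing upright on the lug, 142 mm from the wheel's axis; its top is 64 mm above the table when up and 54 mm when fully down.
- bowl: A loose pink bisque bowl, 110 mm across and 50 mm high, standing in the middle of the wheel head and turning with it; origin at the centre of its underside.
- cup_a: Pink bisque cup, 72 mm across, 85 mm high; origin under its centre. Bystander.
- cup_b: Pale cup, 72 mm across, 85 mm high; origin under its centre. Bystander.
- glaze_jar: Closed glaze jar with a blue cap, 64 mm across, 85 mm high; origin under its centre. Bystander.
- scraper: Blue-handled scraper lying flat, 170 mm long along its x axis. Bystander.
- brush: Brush with a pale wooden handle lying flat, 190 mm long along its x axis. Bystander.
- rib: Wooden throwing rib lying flat, 100 x 55 x 12 mm; origin under its centre. Bystander.

How it is judged:
On the way, in this order (a step that is already met when the one before it is completed fails the run):
1. the lever stands over the middle of the clip and is still, with the lock pin still up (horizontal distance between lever_line and clip_mid below 0.006 m and velocity of joint wheel_lever between -0.05 and 0.05 rad/s and value of joint lock_pin below 0.003 m), for 0.3 s.
2. the lock pin is pressed fully down with the lever over the clip (horizontal distance between lever_line and clip_mid below 0.006 m and value of joint lock_pin above 0.008 m), for 0.1 s.
At the end, for the whole second after the job is handed in: The lever's white line is within 6 mm of the clip's middle (along the scale) and at rest, the lock pin is down by more than 8 mm of its 10, the bowl stands upright within 25 mm of the wheel's axis, the clip has shifted less than 4 mm and the other things less than 20 mm (all of step 2 and velocity of joint wheel_lever between -0.05 and 0.05 rad/s and horizontal distance between bowl and wheel_axis below 0.025 m and angle between bowl's own z axis and vertical below 0.2 rad and height (world z) of bowl below 0.06 m and linear speed of bowl below 0.02 m/s and distance of clip_mid from where it was at the start of the episode below 0.004 m and distance of each of cup_a, cup_b, glaze_jar, scraper, brush, rib from where it was at the start of the episode below 0.02 m); the robot touches nothing.
It fails at once if the bowl is lifted, tipped or pushed off the middle of the wheel (horizontal distance between bowl and wheel_axis above 0.025 m or angle between bowl's own z axis and vertical above 0.2 rad or height (world z) of bowl above 0.06 m).
It fails at once if the yellow clip is shifted (distance of clip_mid from where it was at the start of the episode above 0.004 m).
It fails at once if a bystander is moved or lifted (distance of any of cup_a, cup_b, glaze_jar, scraper, brush, rib from where it was at the start of the episode above 0.02 m).
It fails at once if the lock pin is pressed before the lever is over the clip (value of joint lock_pin above 0.004 m and horizontal distance between lever_line and clip_mid above 0.008 m).
It also fails if it takes over 51 s, if anything falls off the work surface, if the arm or the gripper's body presses on something with over 40 N, if the wrist force passes 120 N, or if a joint passes its speed limit or range.

## Working session

There is one attempt and no reset: what is moved stays moved. The work goes in short steps, Python scripts to look and compute and a shell command to move; the robot and the scene stay as the last step left them, time stands still between calls to the robot, and variables do not carry over. Pictures are saved under pics/ and viewed, at most 10 in all, crops included, and the job is handed in when it is done.

```bash
mkdir -p pics; ls; python3 - <<'E'
from workcell import bot, viewer, status
import cv2,numpy as np
s=status.observe();print(s['clock'],s['tcp_pos'],s['tcp_rot'],s['width'],bot.tcp_to_grasp)
for n in("scene","side","wrist"):
    im=viewer.read_camera(n);cv2.imwrite(f"pics/{n}0.png",im[:,:,::-1]);print(n,viewer.camera_params(n))
E
```

```text
nudge.py
pics
workcell.py
0.0 [6.24506380e-01 3.56466404e-05 2.30286381e-01] [ 7.07087594e-01  7.07125316e-01 -6.86792798e-04 -6.70952837e-04] 0.08526857808563942 0.0187
scene {'fx': 513.1053253712352, 'fy': 513.1053253712352, 'cx': 315.39732237909567, 'cy': 248.79474626058848, 'origin': array([1.50894727, 0.14589874, 0.79770966]), 'rotation': array([ 0.58183585,  0.68213028, -0.33645362, -0.28803522])}
side {'fx': 561.5563414831831, 'fy': 561.5563414831831, 'cx': 322.2769894266166, 'cy': 241.24089629964078, 'origin': array([-0.23514303, -0.8391104 ,  0.76886294]), 'rotation': array([ 0.81467268, -0.30410332,  0.18560842, -0.45757963])}
wrist {'fx': 374.92700921728687, 'fy': 374.92700921728687, 'cx': 318.8597293341354, 'cy': 234.32623223927934, 'T_tool_cam': array([[ 4.33055324e-04, -9.51907194e-01, -3.06386206e-01,
         7.76879503e-02],
       [ 9.99999643e-01,  6.34586299e-04, -5.58158594e-04,
         5.01475758e-05],
       [ 7.25743670e-04, -3.06385855e-01,  9.51907128e-01,
        -1.43538886e-01],
       [ 0.00000000e+00,  0.00000000e+00,  0.00000000e+00,
         1.00000000e+00]])}
```

View pics/scene0.png

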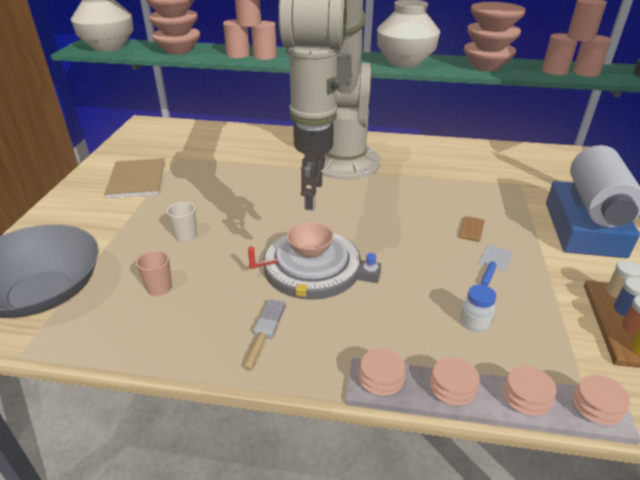

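View pics/side0.png

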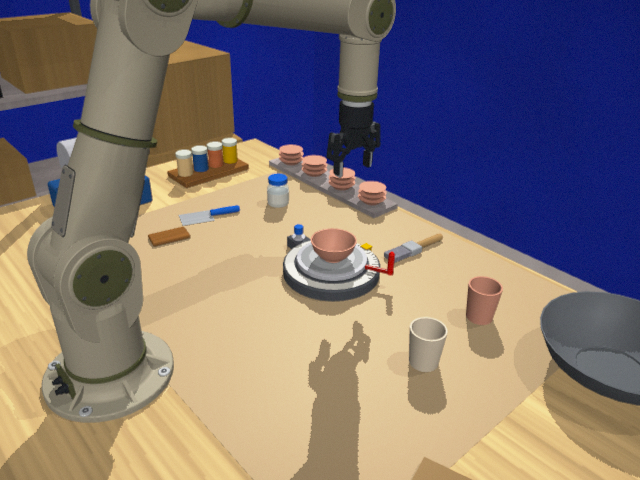

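View pics/wrist0.png

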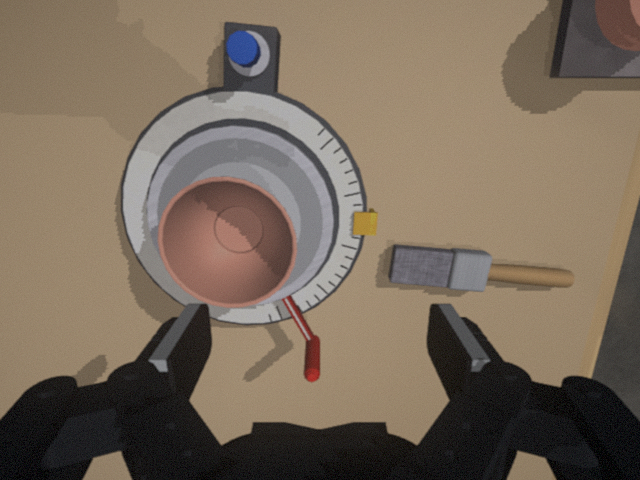

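The scene picture shows the red knob at (252,250), the yellow clip at (301,290) and the blue pin at (371,260). In the wrist view they are at (313,372) for the knob top, (365,223) for the clip and (243,48) for the pin. Next I measure them by casting rays.

```bash
cat > h.py <<'E'
from workcell import bot, viewer, status
import cv2,numpy as np
from scipy.spatial.transform import Rotation as R
def cam(n,s=None):
    p=viewer.camera_params(n)
    if n!="wrist":
        return p,R.from_quat(p['rotation']).as_matrix(),np.array(p['origin'])
    s=s or status.observe();T=np.eye(4);T[:3,:3]=R.from_quat(s['tcp_rot']).as_matrix();T[:3,3]=s['tcp_pos']
    T=T@p['T_tool_cam'];return p,T[:3,:3],T[:3,3]
def ray(c,uv,z):
    p,M,o=c;uv=np.atleast_2d(uv).astype(float)
    d=np.c_[(uv[:,0]-p['cx'])/p['fx'],(uv[:,1]-p['cy'])/p['fy'],np.ones(len(uv))]@M.T
    return o+d*((z-o[2])/d[:,2])[:,None]
def tri(c1,u1,c2,u2):
    A=[];b=[]
    for c,u in((c1,u1),(c2,u2)):
        o=c[2];d=ray(c,u,0.)[0]-o;d/=np.linalg.norm(d);P=np.eye(3)-np.outer(d,d);A.append(P);b.append(P@o)
    return np.linalg.lstsq(np.vstack(A),np.hstack(b),rcond=None)[0]
HSV={'red':((0,190,60),(4,255,255)),'yel':((20,170,100),(32,255,255)),'blu':((105,180,80),(125,255,255))}
def mask(im,k,roi):
    h=cv2.cvtColor(im,cv2.COLOR_RGB2HSV);m=cv2.inRange(h,*HSV[k]);x0,y0,x1,y1=roi
    o=np.zeros_like(m);o[y0:y1,x0:x1]=m[y0:y1,x0:x1];return o
def pts(m):return np.argwhere(m>0)[:,::-1]
def circ(P):
    A=np.c_[2*P[:,:2],np.ones(len(P))];x=np.linalg.lstsq(A,(P[:,:2]**2).sum(1),rcond=None)[0]
    return x[:2],np.sqrt(x[2]+x[0]**2+x[1]**2)
E
python3 - <<'E'
from h import *
I={n:cv2.imread(f"pics/{n}0.png")[:,:,::-1].copy() for n in("scene","side","wrist")}
C={n:cam(n) for n in I}
roi={'scene':dict(red=(235,235,290,275),yel=(285,280,315,300),blu=(360,250,382,268)),'side':dict(red=(360,240,405,285),yel=(355,238,378,256),blu=(288,220,308,240)),'wrist':dict(red=(270,290,330,390),yel=(345,200,385,245),blu=(215,20,275,75))}
for n in I:
  for k in HSV:
    p=pts(mask(I[n],k,roi[n][k]))
    print(n,k,len(p),p.mean(0).round(1) if len(p) else '',p.min(0),p.max(0), ray(C[n],p.mean(0),{'red':.095,'yel':.034,'blu':.06}[k]).round(4))
# foot rim in wrist: white scale outer boundary circle via bright low-saturation mask
h=cv2.cvtColor(I['wrist'],cv2.COLOR_RGB2HSV)
m=cv2.inRange(h,(0,0,120),(179,45,255));m[:, :110]=0;m[:,375:]=0;m[330:]=0;m[:85]=0
m=cv2.morphologyEx(m,cv2.MORPH_CLOSE,np.ones((7,7)))
c=max(cv2.findContours(m,0,1)[0],key=cv2.contourArea);hull=cv2.convexHull(c)[:,0]
P=ray(C['wrist'],c[:,0],.030);cc,r=circ(P)
for _ in range(5):
    e=np.linalg.norm(P[:,:2]-cc,axis=1)-r;k=abs(e)<max(.002,np.median(abs(e))*1.5);cc,r=circ(P[k])
print('ring',cc,r,k.sum(),len(P))
E
```

```text
Traceback (most recent call last):
ValueError: zero-size array to reduction operation minimum which has no identity
```

```bash
python3 - <<'E'
s=open('h.py').read()
s=s.replace("h=cv2.cvtColor(im,cv2.COLOR_RGB2HSV);m=","h=cv2.cvtColor(im,cv2.COLOR_RGB2HSV);h[:,:,0]=(h[:,:,0].astype(int)+30)%180;m=")
s=s.replace("(0,190,60),(4,","(20,175,50),(36,").replace("(20,170,100),(32","(46,150,90),(64").replace("(105,180,80),(125","(132,150,60),(158")
open('h.py','w').write(s)
E
cat > m.py <<'E'
from h import *
I={n:cv2.imread(f"pics/{n}0.png")[:,:,::-1].copy() for n in("scene","side","wrist")}
C={n:cam(n) for n in I}
roi={'scene':dict(red=(235,235,290,275),yel=(285,280,315,300),blu=(360,250,382,268)),'side':dict(red=(360,240,405,285),yel=(355,238,378,256),blu=(288,220,308,240)),'wrist':dict(red=(270,290,330,390),yel=(345,200,385,245),blu=(215,20,275,75))}
for n in I:
  for k in HSV:
    p=pts(mask(I[n],k,roi[n][k]))
    if not len(p): print(n,k,0);continue
    print(n,k,len(p),p.mean(0).round(1) if len(p) else '',p.min(0),p.max(0), ray(C[n],p.mean(0),{'red':.095,'yel':.034,'blu':.06}[k]).round(4))
h=cv2.cvtColor(I['wrist'],cv2.COLOR_RGB2HSV)
m=cv2.inRange(h,(0,0,120),(179,45,255));m[:, :110]=0;m[:,375:]=0;m[330:]=0;m[:85]=0
m=cv2.morphologyEx(m,cv2.MORPH_CLOSE,np.ones((7,7)))
c=max(cv2.findContours(m,0,1)[0],key=cv2.contourArea)
P=ray(C['wrist'],c[:,0],.030);cc,r=circ(P)
for _ in range(8):
    e=np.linalg.norm(P[:,:2]-cc,axis=1)-r;k=abs(e)<max(.002,np.median(abs(e))*1.5);cc,r=circ(P[k])
print('ring',cc,r,k.sum(),len(P))
E
python3 m.py
```

```text
scene red 0
scene yel 83 [300.9 290.1] [296 285] [305 295] [[ 0.677  -0.0177  0.034 ]]
scene blu 0
side red 174 [385.7 265.1] [365 252] [393 274] [[ 0.5684 -0.1719  0.095 ]]
side yel 50 [366.2 246. ] [361 243] [371 249] [[ 0.6679 -0.0198  0.034 ]]
side blu 67 [298.2 229.2] [295 225] [302 234] [[0.5606 0.12   0.06  ]]
wrist red 294 [311.5 358.6] [288 297] [318 380] [[ 0.6179 -0.1263  0.095 ]]
wrist yel 499 [365.1 222.9] [354 209] [376 234] [[ 0.6678 -0.0203  0.034 ]]
wrist blu 788 [241.7  47.3] [227  31] [258  63] [[0.5656 0.1256 0.06  ]]
ring [ 0.55223377 -0.01675041] 0.1127867975805759 630 1111
```

```bash
cat >> m.py <<'E'
W=C['wrist']
k=pts(mask(I['wrist'],'red',(270,366,330,390)));print('knob px',k.mean(0),k.min(0),k.max(0))
K=ray(W,k.mean(0),.095)[0]
b=ray(W,(243,48),.064)[0]
im=I['wrist'][195:250,335:395];cv2.imwrite('pics/clip.png',cv2.resize(np.hstack([im,I['wrist'][345:400,285:345],I['wrist'][20:75,215:275]]),None,fx=4,fy=4,interpolation=0)[:,:,::-1])
cl=ray(W,(365,223),.034)[0]
for n,p in(('knob',K),('pin',b),('clip',cl)):
    d=p[:2]-cc;print(n,p.round(4),'r',np.hypot(*d).round(4),'az',np.arctan2(d[1],d[0]).round(3))
print('cupb',ray(C['scene'],(184,236),0),'cupa',ray(C['scene'],(158,288),0))
print('knobtop tri scene/side',tri(C['scene'],(251,250),C['side'],(391,254)))
E
python3 m.py|tail -7
```

```text
ring [ 0.55223377 -0.01675041] 0.1127867975805759 630 1111
knob px [312.35333333 373.19333333] [305 366] [318 380]
knob [ 0.6186 -0.1416  0.095 ] r 0.1414 az -1.082
pin [0.5673 0.1245 0.064 ] r 0.1421 az 1.464
clip [ 0.6677 -0.0204  0.034 ] r 0.1155 az -0.032
cupb [[ 0.479345   -0.36826505  0.        ]] cupa [[ 0.68537616 -0.35435307  0.        ]]
knobtop tri scene/side [ 0.62027301 -0.14181647  0.08821252]
```

View pics/clip.png

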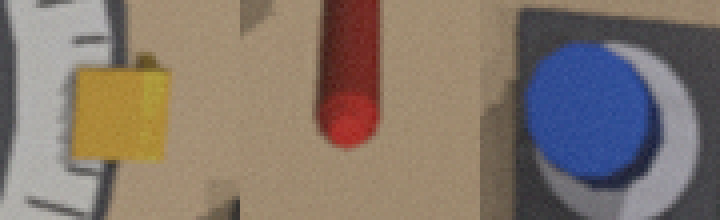

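The crops give the clip centre at wrist pixel (365,224), the knob top at (312,375) and the pin top at (242.5,47.5). The radii come out at 115, 142 and 142 mm, which agrees with the given sizes. The axis is about (0.553,-0.0175), the knob azimuth -1.09 and the clip azimuth -0.03. I will move behind the knob with closed fingers.

```bash
python3 nudge.py '[{"d":[-0.04, -0.01, 0], "turn":0.125}, {"d":[-0.08, -0.02, 0], "turn":0.25}, {"d":[-0.12, -0.03, 0], "turn":0.375}, {"d":[-0.16, -0.033, 0], "turn":0.5}, {"d":[-0.161, -0.033, 0], "turn":0.625}, {"d":[-0.161, -0.033, 0], "turn":0.75}, {"d":[-0.161, -0.033, 0], "turn":0.875}, {"d":[-0.161, -0.033, 0], "turn":1.0}]' 0 && python3 nudge.py '[{"d":[0, 0, 0.035]}, {"d":[0, 0, 0.07]}, {"d":[0, 0, 0.105]}, {"d":[0, 0, 0.14]}, {"d":[0, 0, 0.16]}, {"d":[0, 0, 0.165]}, {"d":[0, 0, 0.165]}]'; python3 - <<'E'
from h import *
s=status.observe();print(s['tcp_pos'],R.from_quat(s['tcp_rot']).as_matrix().round(3),s['width'],s['ft_force'])
cv2.imwrite('pics/w1.png',viewer.read_camera('wrist')[:,:,::-1])
E
```

```text
clock: 0.82
tcp_pos: [0.5917, -0.1612, 0.2308]
tcp_rot: [0.961, 0.278, -0.0, -0.0]
ft_force: [0.3, 0.2, 0.9]
width: 0.0004
grasp_force: 0.0
clock: 1.4
tcp_pos: [0.5907, -0.1606, 0.0644]
tcp_rot: [0.96, 0.282, -0.002, -0.001]
ft_force: [-0.9, 0.1, 0.9]
width: 0.0002
grasp_force: 0.0
[ 0.59067144 -0.16061528  0.06444571] [[ 0.841  0.54  -0.004]
 [ 0.54  -0.841  0.001]
 [-0.003 -0.003 -1.   ]] 0.00022492526587238745 [-0.87591687  0.09494141  0.89811532]
```

View pics/w1.png

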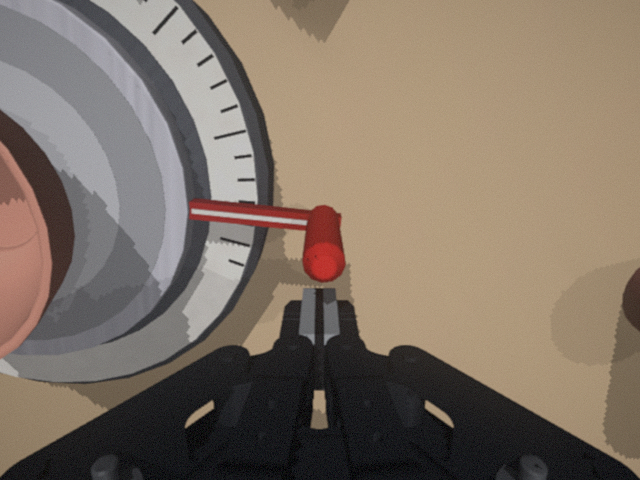

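The wrist view shows the fingertips at (320,295), squarely behind the knob at (323,262), with a small gap. I will push along an arc about the axis.

```bash
cat > arc.py <<'E'
from h import *
import sys
s=status.observe();A=np.array([.5533,-.0175,0]);a=R.from_quat(s['tcp_rot']).as_matrix().T@(A-s['tcp_pos']);a[2]=0
for t in map(float,sys.argv[1:]):
    print(t,(a-R.from_euler('z',-t).apply(a))[:2].round(4))
E
python3 arc.py .08 .16 .24 .32 .4 .48 .56 .64
```

```text
0.08 [0.0115 0.0031]
0.16 [0.0231 0.0054]
0.24 [0.035  0.0066]
0.32 [0.0468 0.007 ]
0.4 [0.0587 0.0063]
0.48 [0.0705 0.0048]
0.56 [0.0821 0.0023]
0.64 [ 0.0935 -0.0012]
```

```bash
python3 nudge.py '[{"d":[0.0115, 0.003, 0], "turn":-0.08}, {"d":[0.023, 0.0055, 0], "turn":-0.16}, {"d":[0.035, 0.0065, 0], "turn":-0.24}, {"d":[0.047, 0.007, 0], "turn":-0.32}, {"d":[0.0585, 0.0065, 0], "turn":-0.4}, {"d":[0.0705, 0.005, 0], "turn":-0.48}, {"d":[0.082, 0.0025, 0], "turn":-0.56}, {"d":[0.0935, -0.001, 0], "turn":-0.64}]'; cat > lev.py <<'E'
from h import *
import sys
s=status.observe();c=cam('wrist',s);im=viewer.read_camera('wrist')
cv2.imwrite(f'pics/{sys.argv[1]}.png',im[:,:,::-1])
A=np.array([.5533,-.0175])
m=mask(im,'red',(0,0,640,300));P=pts(m);p=ray(c,P,.044)[:,:2]-A;r=np.hypot(*p.T);k=(r>.092)&(r<.125)
az=np.arctan2(p[k,1],p[k,0]);print('lever az by bar',k.sum(),np.median(az).round(4),az.mean().round(4))
Y=pts(mask(im,'yel',(0,0,640,480)))
if len(Y):
    q=ray(c,Y,.034)[:,:2];print('clip',len(Y),q.mean(0),'az',np.arctan2(*(q.mean(0)-A)[::-1]),'r',np.hypot(*(q.mean(0)-A)))
print(s['tcp_pos'],s['ft_force'])
E
python3 lev.py w2; python3 arc.py .08 .16 .24 .3 .34 .38
```

```text
clock: 2.12
tcp_pos: [0.6718, -0.1108, 0.0691]
tcp_rot: [0.822, 0.57, 0.001, 0.002]
ft_force: [-0.7, -1.3, -1.6]
width: -0.0001
grasp_force: 0.8
lever az by bar 190 -0.5435 -0.5578
clip 2497 [ 0.66754372 -0.02049667] az -0.0262244577895655 r 0.11428301743726513
[ 0.67179097 -0.11084754  0.06911232] [-0.71545295 -1.33609625 -1.55586477]
0.08 [0.0116 0.003 ]
0.16 [0.0234 0.0051]
0.24 [0.0354 0.0062]
0.3 [0.0444 0.0064]
0.34 [0.0504 0.0063]
0.38 [0.0564 0.0059]
```

View pics/w2.png

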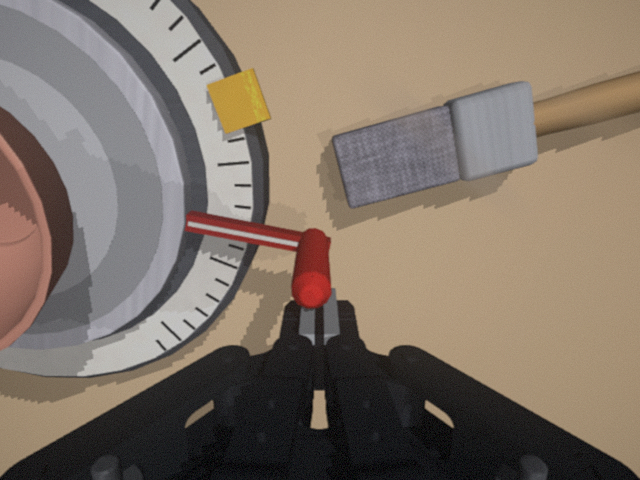

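The lever now stands at azimuth about -0.544, with the knob against the fingertips at (315,290). The clip is at (238,100), azimuth -0.026 and r 114 mm. About 0.52 rad remains, so I push 0.42 more.

```bash
python3 nudge.py '[{"d":[0.0116, 0.003, 0], "turn":-0.08}, {"d":[0.0234, 0.005, 0], "turn":-0.16}, {"d":[0.0354, 0.006, 0], "turn":-0.24}, {"d":[0.0444, 0.0065, 0], "turn":-0.3}, {"d":[0.0504, 0.0063, 0], "turn":-0.34}, {"d":[0.0564, 0.006, 0], "turn":-0.38}, {"d":[0.0594, 0.0055, 0], "turn":-0.4}, {"d":[0.0594, 0.0055, 0], "turn":-0.4}]'; python3 lev.py w3; python3 arc.py .02 .04 .06 .08 .1 .12 .14
```

```text
clock: 2.83
tcp_pos: [0.6973, -0.0556, 0.0683]
tcp_rot: [0.693, 0.721, 0.001, 0.001]
ft_force: [0.9, 0.5, -0.7]
width: -0.0
grasp_force: 0.0
lever az by bar 296 -0.1253 -0.1375
clip 1935 [ 0.66782495 -0.01975486] az -0.01968626496425294 r 0.11454714879855907
[ 0.69733175 -0.0556114   0.06832996] [ 0.90657674  0.46248799 -0.65603172]
0.02 [0.0028 0.0009]
0.04 [0.0057 0.0016]
0.06 [0.0086 0.0024]
0.08 [0.0115 0.0031]
0.1 [0.0144 0.0037]
0.12 [0.0173 0.0042]
0.14 [0.0203 0.0047]
```

View pics/w3.png

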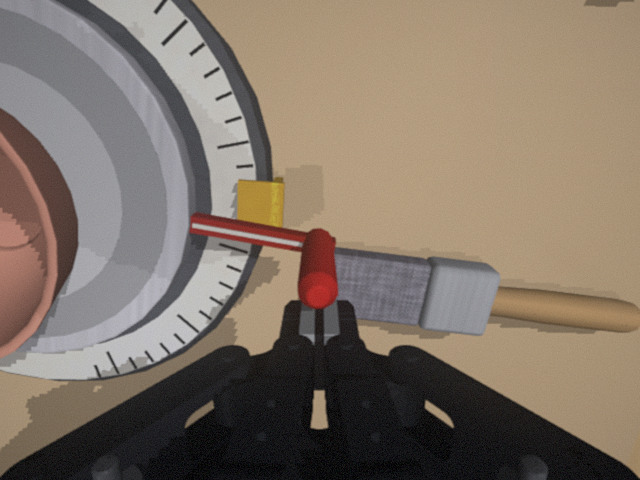

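The lever bar runs from (192,224) to (300,241), just clockwise of the clip at (260,202). For the last bit I measure the white line itself.

```bash
cat > line.py <<'E'
from h import *
import sys
CL=np.array([.6676,-.0205]);A=np.array([.5533,-.0175])
s=status.observe();c=cam('wrist',s);im=viewer.read_camera('wrist');cv2.imwrite(f'pics/{sys.argv[1]}.png',im[:,:,::-1])
m=mask(im,'red',(180,150,330,275));f=cv2.morphologyEx(m,cv2.MORPH_CLOSE,np.ones((9,9)))
h=cv2.cvtColor(im,cv2.COLOR_RGB2HSV)
w=(f>0)&(h[:,:,1]<110)&(h[:,:,2]>110)
p=ray(c,pts(w),.044)[:,:2];r=np.hypot(*(p-A).T);p=p[(r>.09)&(r<.128)]
L=cv2.fitLine(p.astype(np.float32),cv2.DIST_HUBER,0,1e-5,1e-5).ravel();d,q=L[:2]*np.sign(L[0]),L[2:]
n=np.array([-d[1],d[0]])
print('px',len(p),'line az',np.arctan2(d[1],d[0]),'axis offset',(A-q)@n,'clip ahead of line (m)',(CL-q)@n)
Y=pts(mask(im,'yel',(150,100,350,300)));y=ray(c,Y,.034)[:,:2]
e=(y-q)@n; print('yellow span rel. line',np.percentile(e,[1,99]),s['tcp_pos'],s['ft_force'],s['clock'])
E
python3 line.py w4
```

```text
px 470 line az -0.14817038 axis offset -0.00036637645283438443 clip ahead of line (m) 0.013540468529670455
yellow span rel. line [0.00371125 0.02604855] [ 0.69682057 -0.05592652  0.06779617] [-0.20150431  0.26945347 -0.29980209] 2.8833
```

```bash
python3 nudge.py '[{"d":[0.003, 0.001, 0], "turn":-0.02}, {"d":[0.0057, 0.0016, 0], "turn":-0.04}, {"d":[0.0086, 0.0024, 0], "turn":-0.06}, {"d":[0.0115, 0.003, 0], "turn":-0.08}, {"d":[0.0115, 0.003, 0], "turn":-0.08}, {"d":[0.0115, 0.003, 0], "turn":-0.08}]' | tail -5; python3 line.py w5; python3 arc.py .02 .04 .06
```

```text
tcp_pos: [0.6986, -0.0435, 0.066]
tcp_rot: [0.663, 0.748, 0.0, -0.0]
ft_force: [-1.3, 0.4, 0.6]
width: -0.0001
grasp_force: 0.0
px 352 line az -0.061536226 axis offset -0.00024499974990857803 clip ahead of line (m) 0.00378983104606496
yellow span rel. line [0.00358828 0.01722321] [ 0.69856386 -0.04354016  0.06604999] [-1.33013193  0.37234831  0.61412241] 3.4333
0.02 [0.0028 0.0008]
0.04 [0.0057 0.0016]
0.06 [0.0085 0.0024]
```

```bash
python3 nudge.py '[{"d":[0.002, 0.0006, 0], "turn":-0.015}, {"d":[0.004, 0.001, 0], "turn":-0.03}, {"d":[0.0052, 0.0015, 0], "turn":-0.037}, {"d":[0.0052, 0.0015, 0], "turn":-0.037}, {"d":[0.0052, 0.0015, 0], "turn":-0.037}]' | tail -5; python3 line.py w6; python3 -c "
import cv2
a=cv2.imread('pics/w6.png')[150:290,180:340];cv2.imwrite('pics/w6c.png',cv2.resize(a,None,fx=4,fy=4,interpolation=0))"
```

```text
tcp_pos: [0.6996, -0.0385, 0.0662]
tcp_rot: [0.649, 0.76, 0.0, -0.0]
ft_force: [0.3, 0.0, 1.0]
width: 0.0002
grasp_force: 0.0
px 409 line az -0.031346787 axis offset -0.0005163862793431005 clip ahead of line (m) 6.743847926106775e-05
yellow span rel. line [-0.01098395  0.01377184] [ 0.69955172 -0.03853616  0.06619721] [0.25816026 0.02939411 1.01102928] 3.9
```

View pics/w6c.png

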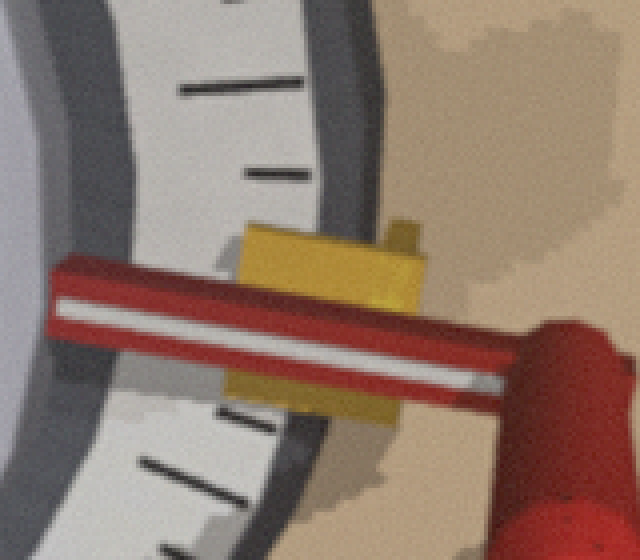

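The crop shows the line passing over the clip, whose corners are at (247,225), (425,258), (225,395) and (398,425) in the crop. I check the clip's middle from those corners.

```bash
python3 - <<'E'
from h import *
c=cam('wrist');A=np.array([.5533,-.0175])
q=ray(c,np.array([(247,225),(425,258),(225,395),(398,425)])/4+[180,150],.034)[:,:2]
print(q,q.mean(0),np.hypot(*(q-A).T))
l=ray(c,np.array([(60,308),(500,383)])/4+[180,150],.044)[:,:2];d=l[1]-l[0];d/=np.hypot(*d);print('ahead',(q.mean(0)-l[0])@[-d[1],d[0]],(q-l[0])@[-d[1],d[0]])
E
```

```text
[[ 0.65724788 -0.00953028]
 [ 0.67892878 -0.01022966]
 [ 0.6566019  -0.03165243]
 [ 0.67841274 -0.03223375]] [ 0.66779782 -0.02091153] [0.10425295 0.12583898 0.10426684 0.12597731]
ahead -0.00026868236213980297 [ 0.01088535  0.01064777 -0.01124554 -0.01136232]
```

The line is within 0.3 mm of the clip's middle, and the corner radii are 104 and 126 mm as specified. I back off, rise, and re-check the line and pin from above.

```bash
python3 nudge.py '[{"d":[-0.015, 0, 0]}, {"d":[-0.03, 0, 0]}, {"d":[-0.03, 0, -0.04]}, {"d":[-0.03, 0, -0.08]}, {"d":[-0.03, 0, -0.12]}, {"d":[-0.03, 0, -0.14]}, {"d":[-0.03, 0, -0.14]}, {"d":[-0.03, 0, -0.14]}]'; python3 - <<'E'
from h import *
s=status.observe();c=cam('wrist',s);im=viewer.read_camera('wrist');cv2.imwrite('pics/w7.png',im[:,:,::-1])
P=pts(mask(im,'blu',(0,0,640,300)));print('blu',len(P),len(P) and (P.min(0),P.max(0),ray(c,P.mean(0),.064)))
for pin in ([.5673,.1245,.09],):
    print(R.from_quat(s['tcp_rot']).as_matrix().T@(np.array(pin)-s['tcp_pos']))
E
```

```text
clock: 4.62
tcp_pos: [0.7053, -0.0713, 0.2086]
tcp_rot: [0.65, 0.76, 0.001, 0.002]
ft_force: [-0.6, -0.3, 0.1]
width: 0.0002
grasp_force: 0.0
blu 0 0
[ 0.21490398 -0.10664296  0.11784226]
```

View pics/w7.png

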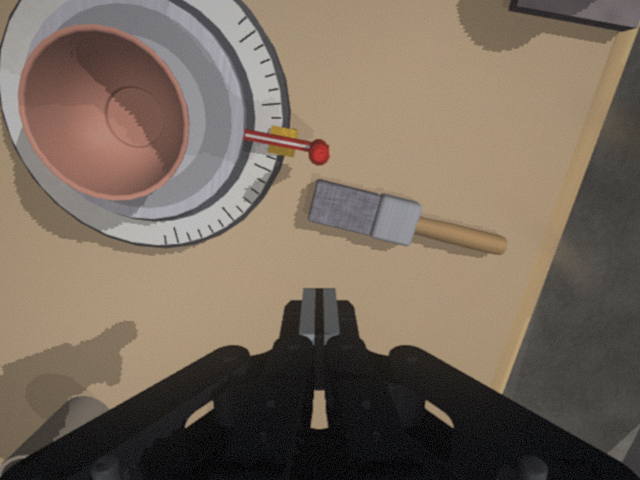

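The lever stays over the clip at (285,140) and the bowl stands in the middle. I move towards the pin, stopping short so the camera can measure it.

```bash
python3 nudge.py '[{"d":[0.03, -0.025, 0]}, {"d":[0.06, -0.05, 0]}, {"d":[0.09, -0.075, 0]}, {"d":[0.12, -0.1, 0]}, {"d":[0.135, -0.107, 0]}, {"d":[0.135, -0.107, 0]}, {"d":[0.135, -0.107, 0]}]' | head -2; cat > pin.py <<'E'
from h import *
import sys
s=status.observe();c=cam('wrist',s);im=viewer.read_camera('wrist');cv2.imwrite('pics/%s.png'%sys.argv[1],im[:,:,::-1])
h=cv2.cvtColor(im,cv2.COLOR_RGB2HSV);m=cv2.inRange(h,(105,130,50),(128,255,255))
n,l,st,ce=cv2.connectedComponentsWithStats(m)
for i in range(1,n):
    if st[i,4]>150:
        p=ray(c,ce[i],.064)[0];print(st[i],ce[i],p,'tool shift',R.from_quat(s['tcp_rot']).as_matrix().T@(p-s['tcp_pos']),'r',np.hypot(*(p[:2]-[.5533,-.0175])))
print(s['tcp_pos'],s['ft_force'],s['clock'])
E
python3 pin.py w8
```

```text
clock: 5.25
tcp_pos: [0.5766, 0.048, 0.2052]
[307  98  31  32 779] [321.94480103 113.57381258] [0.56601415 0.12501858 0.064     ] tool shift [0.07777592 0.00194673 0.14117111] r 0.1430845707836725
[0.57663557 0.04797177 0.20518477] [ 1.15477871 -2.14817871 -1.11139808] 5.25
```

The pin is confirmed at (0.566, 0.125), r 143 mm, which agrees with the first measurement. I go over it and down to just above it.

```bash
python3 nudge.py '[{"d":[0.03, 0.001, 0]}, {"d":[0.06, 0.002, 0]}, {"d":[0.0775, 0.002, 0]}, {"d":[0.0775, 0.002, 0.035]}, {"d":[0.0775, 0.002, 0.07]}, {"d":[0.0775, 0.002, 0.105]}, {"d":[0.0775, 0.002, 0.128]}, {"d":[0.0775, 0.002, 0.128]}]';python3 nudge.py '[{}, {}, {}]'
```

```text
clock: 5.97
tcp_pos: [0.5642, 0.1216, 0.0715]
tcp_rot: [0.65, 0.759, -0.005, -0.003]
ft_force: [-0.4, -0.1, -0.7]
width: 0.0001
grasp_force: 0.0
clock: 6.22
tcp_pos: [0.5692, 0.1246, 0.0804]
tcp_rot: [0.65, 0.76, 0.001, 0.001]
ft_force: [0.5, 0.3, 0.5]
width: 0.0001
grasp_force: 0.0
```

```bash
python3 nudge.py '[{"d":[0, 0, 0.008]}, {"d":[0, 0, 0.014]}, {"d":[0, 0, 0.017]}, {"d":[0, 0, 0.02]}, {"d":[0, 0, 0.023]}, {"d":[0, 0, 0.0255]}, {"d":[0, 0, 0.027]}, {"d":[0, 0, 0.027]}]';python3 nudge.py '[{}, {}, {}]'
```

```text
clock: 6.88
tcp_pos: [0.5682, 0.125, 0.0539]
tcp_rot: [0.65, 0.76, 0.001, 0.001]
ft_force: [-7.3, -3.2, 23.6]
width: 0.0001
grasp_force: 11.6
clock: 7.13
tcp_pos: [0.5682, 0.125, 0.0539]
tcp_rot: [0.65, 0.76, 0.001, 0.001]
ft_force: [-7.3, -2.2, 23.0]
width: -0.0002
grasp_force: 11.5
```

The pin bottomed out at z=0.0539 with 23 N, well above its 4 N friction. I lift away and verify.

```bash
python3 nudge.py '[{"d":[0, 0, -0.02]}, {"d":[0, 0, -0.05]}, {"d":[-0.02, 0.0, -0.08]}, {"d":[-0.06, 0.03, -0.11]}, {"d":[-0.1, 0.06, -0.14]}, {"d":[-0.14, 0.09, -0.14]}, {"d":[-0.17, 0.11, -0.14]}, {"d":[-0.17, 0.11, -0.14]}]'|head -2;python3 nudge.py '[{}, {}, {}]'; python3 - <<'E'
from h import *
im=viewer.read_camera('scene')[225:305,230:390];im2=viewer.read_camera('wrist');s=status.observe();print(s['tcp_pos'],s['ft_force'])
a=cv2.resize(im,(640,320));b=cv2.resize(im2[:240],(640,240))
cv2.imwrite('pics/end.png',np.vstack([a,b])[:,:,::-1])
c=cam('wrist',s);print(cv2.countNonZero(mask(im2,'yel',(0,0,640,480))))
E
```

```text
clock: 7.8
tcp_pos: [0.7039, -0.0289, 0.1916]
clock: 8.05
tcp_pos: [0.7019, -0.025, 0.19]
tcp_rot: [0.649, 0.761, -0.0, -0.001]
ft_force: [-0.6, 1.0, -0.2]
width: 0.0003
grasp_force: 0.0
[ 0.70183356 -0.02387377  0.19089932] [-0.86095735  0.74505358  1.04370623]
348
```

View pics/end.png

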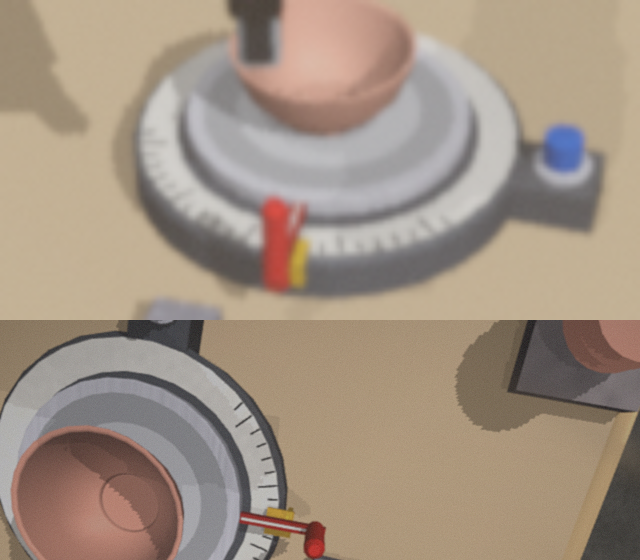

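The lever stands over the clip at (280,522), the bowl is upright in the middle, the pin is down and the fingers are clear.

```bash
python3 -c "
from workcell import bot, viewer, status
print(bot.hand_in())"
```

```text
the job is handed in; nothing more can be done
None
```

I handed the job in at about 8 s of the 51 s; no verdict was returned. The lever's white line measured within 0.3 mm of the clip's middle before I pressed the pin, and a picture afterwards shows it still over the clip. The lock pin was pressed to its stop, the bowl stands in the middle of the wheel, and I saw nothing else moved in the pictures.

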